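Shake two grinding jars to find the one not emptied

ROBOT

A 6-joint arm with a two-finger parallel gripper is mounted at the origin on a cart in front of the work surface, level with it; the furniture and walls round the work are solid. World frame = base frame: x ahead of the robot, y to its left, z up, the work surface at z = 0. Lengths are in m, angles in degrees, forces in N, time in s.
With the tool pointing down it reaches from about 0.25 to 0.725 m from the base axis. Payload 9.7 kg.
Tool frame: the origin (TCP) lies midway between the tips of the shut fingers; the grasp point (between the pads) lies 19 mm behind it; z points along the fingers, x is the direction in which the jaws open and shut, and the axes are right-handed (so a half turn about z gives the same grasp; the last joint's range is limited). The gripper opens to 85 mm and grips with 20 to 120 N. Pads are 22 mm wide; open, the fingers measure 114 mm over their backs; the gripper's body (76 mm by 85 mm) begins 54 mm behind the grasp point. The pads swing forward as they close: fully open they stand 13 mm farther back than shut.
Start: joints at [-71.62, 4.979, 10.078, 95.1, 0, 90], TCP at [0.173, -0.522, 0.231] pointing down, gripper open.
Joint ranges: [-179.16, 179.16], [-48.56, 103.87], [-65.8, 70.77], [-126.05, 130.52], [-82.76, 87.17], [-180, 180]. Speed limits (degrees/s): [127.2, 127.2, 147.25, 180, 180, 180].

INTERFACE

Orientations are given as [roll, pitch, yaw] about the fixed x, y, z axes, in that order (R = Rz(yaw) Ry(pitch) Rx(roll)).
In Python, from workcell import sensors, camera, get_calibration, bot, recognise, place_of gives the robot as it stands. The module is installed in compiled form; this text tells all that it offers.
- The arm moves only by the tool send_rows, never from a script. Its argument "plan" is a list of rows, each a list of 3 entries, a list of its own where there are three numbers: the shift along the tool's x, y, z normalised to -1 to 1, where 1 is 0.3 m, then the turn, a rotation vector about the tool's x, y, z normalised to -1 to 1, where 1 is pi rad, then the closure, from -1 (fully open) to 1 (shut). In form: [[[x, y, z], [rx, ry, rz], claw], ...]. A call has 1 to 10 rows; each row is the pose to reach, as a shift and turn from the pose commanded when the call began, along the tool's axes at that moment, turning the shorter way round; what a row does not reach only later rows make up. A row lasts 1/10 s, in which the tool goes at most 50 mm and 8.59 degrees, less where a joint would pass 70% of its speed; a pose out of reach is approached as far as the arm can. A call with a number of a shift or a turn outside -1 to 1 is refused whole. A call with a gripper value outside its range is refused whole. The fingers move at their own pace and stop on an object; "force" is the grip in N (left out, the last holds). Time passes only in rows, so rows that repeat a pose let the fingers close. It gives the time, the measured TCP pose, the force and the opening at its end, in the units of the state.
- sensors.get_obs(): the state, without advancing time (a new reading comes with each control period).
- camera(name): name is "scene" or "top" or "wrist"; returns the picture (400x640x3 uint8, blue, green, red); there is no depth.
- get_calibration(name): a dict with "fx", "fy", "cx", "cy" (pixels), "R" (3x3) and "t" (3): a world point X has camera coordinates R X + t. Camera axes: x right, y down, z forward; pixel columns grow to the right and rows downward; lengths in m; the calibration is good to about 2 mm. A picture is of the moment at which its call begins: read the wrist's pose just before it. get_calibration takes no time and is no camera call; for the wrist camera it gives the pose at the moment of the call.
- bot.job_done(): hands the job in, once; it reports no verdict.
Trained networks look in the newest picture that a camera, given by its name, has taken for a name from the list of things; names that differ only in an ending like _2 or _b are one class to them, and where a whole thing is asked for, a point or a joint stands for the part that bears it (a point fixed in the world has none). Each returns a list of dicts, best first, with "p" (0 to 1); they miss things now and then, are a little off and sometimes report something else, mostly with a low value. They report only what shows in the picture. A call takes as long as a camera call. They do not tell look-alikes from the thing itself.
- recognise(label, camera): "point" ([column, row] in pixels, amid what is visible of it).
- place_of(label, camera): "point" ([column, row] in pixels: a listed point, or the origin of a listed thing).
The state is a dict: "time": time; "q": joint angles; "qd": joint speeds; "joint_efforts": joint torques, N m; "ee_pos": TCP position; "tcp_rot": TCP orientation; "wrist_force": force on the tool from outside, world axes, zero at the start; "torque": the same for the moment, N m; "opening": finger opening in m.
Only numpy, scipy, OpenCV 4.12 (cv2) and the standard library are available. Lean on these libraries where they do the work, as an engineer would, in place of code of your own. Each camera call takes 0.05 s, during which the arm holds its last target. There are 200 camera calls.

TASK

One of the two closed grinding jars in the sloping rack still holds its grinding ball. First lift the left jar by its cap, hold it upright some 20 cm above the worktop, rock it briskly well over (about 35 degrees) and back upright, then once more, and feel for rattle or weight; then do the same with the right jar. Stand the jar that still holds the ball upright in the round dish and the emptied one upright in the square tray, and leave the beaker, bottle and pen alone.

Things in the scene. Friction and masses are not known exactly. Their poses are not given: they have to be found in the camera images.
- jar_left: closed white plastic jar, steel screw cap (tight, fixed). Body 56 mm diameter, 50 mm high (59 mm bead under its top); cap 40 mm diameter, 50 to 84 mm above the underside: grip there, along the axis. Origin: centre of the underside; z: axis towards the cap. Starts in the rack's left place (+y side), leaning 25 degrees. 0.12 to 0.14 kg without contents
- jar_right: closed white plastic jar, steel screw cap (tight, fixed). Body 56 mm diameter, 50 mm high (59 mm bead under its top); cap 40 mm diameter, 50 to 84 mm above the underside: grip there, along the axis. Origin: centre of the underside; z: axis towards the cap. Starts in the rack's right place (-y side), leaning 25 degrees. 0.12 to 0.14 kg without contents
- rack: fixed aluminium rack, 188 wide, 85 deep, 75 mm high at the back. Its board slopes 25 degrees, low edge with a 18 mm lip towards the robot; the jars stand square to it, caps leaning to the rack's -x. Origin: centre of the foot; x to its back, y to its left place, z up. Undersides of the jars at (6, +-42, 60) mm, 10 mm high rails beside them
- round_dish: fixed round shallow steel dish, 104 mm outer diameter, rim 14 mm high, 3 mm thick, floor 4 mm above the worktop. Origin: centre of its underside. For the jar that still holds a loose 30 mm ball of 0.19 to 0.23 kg, which rolls and knocks when rocked (0.31 to 0.37 kg with the jar)
- square_tray: fixed square shallow white plastic tray, 104 x 104 mm, rim 14 mm high, 4 mm thick, floor 4 mm above the worktop. Origin: centre of its underside; x, y along its sides. For the emptied jar, which holds only a 10 g packing disc (0.13 to 0.15 kg with the jar)
- beaker: bystander: small glass beaker, 55 mm diameter, 71 mm high, behind the rack. Origin: centre of its underside
- amber_bottle: bystander: amber glass bottle with screw cap, 56 mm diameter, 118 mm high, behind the rack. Origin: centre of its underside
- marker_pen: bystander: marker pen, 136 mm long, lying near the front edge to the right. Origin: under its middle
Mind the look-alikes: they are no part of the job. What is shaped like the jar_left but turquoise is not meant.

How it is judged:
By the outcome, as a careful person would: the job done as asked, in the order asked, and still so for the second after the job is handed in, with the robot touching nothing.
It also fails if it takes over 72 s, if anything falls off the work surface, if the arm or the gripper's body presses on something with over 40 N, if the wrist force passes 120 N, or if a joint passes its speed limit or range.

## Working session

There is one attempt and no reset: what is moved stays moved. The work goes in short steps, Python scripts to look and compute and a tool call to move; the robot and the scene stay as the last step left them, time stands still between calls to the robot, and variables do not carry over. Pictures are saved under pics/ and viewed, on a budget of 10 in all, crops included, one or two more only if the job needs it, and the job is handed in when it is done.

Besides the shell and the picture viewer there is one more tool, called after "Call:" by a JSON object that holds its "name" and its "arguments", one argument or row to a line. send_rows: Moves the arm, as the interface text tells. Scaled input: -1 to 1 covers 0.3 m each way for a shift and pi rad each way for a turn. Its arguments: {"type":"object","properties":{"plan":{"type":"array"},"force":{"type":"number"}},"required":["plan"]}

```bash
mkdir -p pics
cat > h.py <<'E'
import numpy as np, cv2
from scipy.spatial.transform import Rotation as Ro
from workcell import sensors, camera, get_calibration, bot, recognise, place_of
def ray(c,uv,z):
    R=np.array(c['R']);t=np.array(c['t'])
    d=R.T@np.array([(uv[0]-c['cx'])/c['fx'],(uv[1]-c['cy'])/c['fy'],1]);o=-R.T@t
    return o+d*(z-o[2])/d[2]
E
python3 - <<'E'
from h import *
for n in ['scene','top']:
    im=camera(n); cv2.imwrite(f'pics/{n}0.png',im); c=get_calibration(n)
    print(n, (-np.array(c['R']).T@np.array(c['t'])).round(3), c['fx'])
    for l in ['jar_left','jar_right','rack','round_dish','square_tray','beaker','amber_bottle','marker_pen']:
        z=.06 if 'jar' in l else 0
        print(l,[(round(r['p'],2),np.round(r['point']).tolist(),ray(c,r['point'],z).round(3).tolist()) for r in place_of(l,n)[:4]])
print(sensors.get_obs())
E
```

```text
scene [ 0.287 -0.531  0.74 ] 366.4269690772551
jar_left [(0.8, [310.0, 169.0], [0.635, 0.16, 0.06]), (0.68, [306.0, 130.0], [0.715, 0.332, 0.06])]
jar_right [(0.66, [320.0, 188.0], [0.624, 0.081, 0.06])]
rack [(0.95, [310.0, 195.0], [0.612, 0.122, -0.0])]
round_dish [(0.77, [285.0, 239.0], [0.486, 0.017, 0.0])]
square_tray [(0.95, [271.0, 210.0], [0.494, 0.126, -0.0])]
beaker []
amber_bottle []
marker_pen []
top [0.539 0.053 1.498] 482.4283609998998
jar_left [(0.77, [280.0, 190.0], [0.626, 0.156, 0.06]), (0.77, [210.0, 154.0], [0.728, 0.368, 0.06])]
jar_right [(0.83, [304.0, 192.0], [0.622, 0.083, 0.06])]
rack [(0.86, [290.0, 192.0], [0.625, 0.126, 0.0]), (0.35, [409.0, 248.0], [0.457, -0.244, 0.0])]
round_dish []
square_tray [(0.72, [287.0, 235.0], [0.49, 0.135, 0.0])]
beaker [(0.72, [264.0, 150.0], [0.754, 0.214, 0.0]), (0.21, [303.0, 191.0], [0.626, 0.088, 0.0])]
amber_bottle [(0.61, [294.0, 140.0], [0.788, 0.121, 0.0])]
marker_pen [(0.62, [410.0, 251.0], [0.449, -0.248, 0.0])]
{'time': 0.9, 'q': array([-7.16220052e+01,  4.97829789e+00,  1.00790485e+01,  9.51000820e+01,
        6.61152024e-04,  9.00007765e+01]), 'qd': array([-0.0219866 , -0.02707045,  0.0976944 ,  0.05576931,  0.06081329,
       -0.0140207 ]), 'joint_efforts': array([-1.58884584e-03, -5.20100963e+01,  4.64854395e+01,  1.47997485e-03,
       -7.19489151e-06,  4.02100625e-06]), 'ee_pos': array([ 0.17340856, -0.52194415,  0.2312974 ]), 'tcp_rot': array([-1.79999339e+02, -6.68604678e-04, -7.16227817e+01]), 'wrist_force': array([0.46636463, 0.35339929, 1.27789338]), 'torque': array([0.00712524, 0.02691274, 0.02084018]), 'opening': 0.0852134318119162}
```

Run:
```python
import cv2,numpy as np
a=cv2.imread('pics/scene0.png')[90:290,190:430];b=cv2.imread('pics/top0.png')[120:280,190:430]
cv2.imwrite('pics/v1.png',np.vstack([cv2.resize(a,None,fx=1.6,fy=1.6,interpolation=2),cv2.resize(b,None,fx=1.6,fy=1.6,interpolation=2)]))
```

```text
(no output)
```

View pics/v1.png

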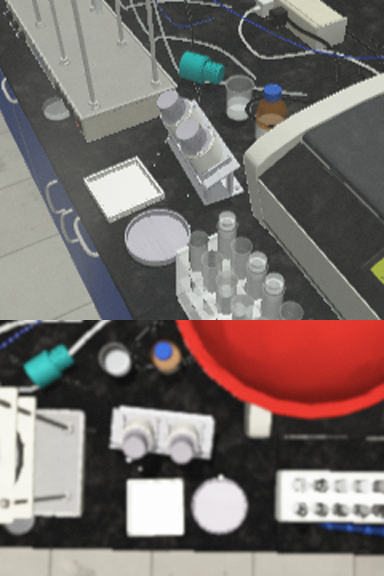

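The crops show the jars in the rack with the tray and dish in front of it, and the turquoise decoy lying behind left. I'll view the full pictures for obstacles.

Run:
```python
import cv2,numpy as np
a=cv2.imread('pics/scene0.png');b=cv2.imread('pics/top0.png')
cv2.imwrite('pics/v2.png',cv2.resize(np.vstack([a,b]),(480,600),interpolation=3))
```

```text
(no output)
```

View pics/v2.png

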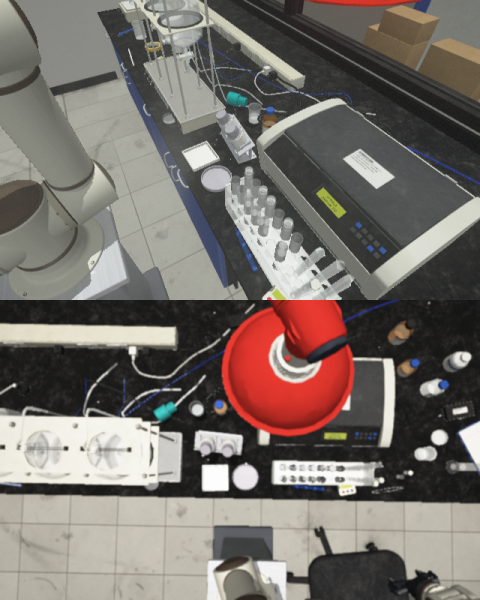

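```bash
cat >> h.py <<'E'
def tiltR(tilt,yaw=0):  # tool z leaning forward by tilt; tool x in the tilt plane
    return Ro.from_euler('z',yaw,degrees=True)*Ro.from_euler('y',-tilt,degrees=True)*Ro.from_euler('x',180,degrees=True)
def rel(p,R,p0=None,R0=None):
    o=sensors.get_obs()
    if p0 is None: p0=o['ee_pos']
    if R0 is None: R0=Ro.from_euler('xyz',o['tcp_rot'],degrees=True)
    d=R0.inv().apply(np.array(p)-p0); w=(R0.inv()*R).as_rotvec()
    print('shift',(d/.3).round(4).tolist(),'turn',(w/np.pi).round(4).tolist(),'| mm/50:',round(np.linalg.norm(d)/.05,1),'rot rows',round(np.degrees(np.linalg.norm(w))/8.59,1))
E
python3 - <<'E'
from h import *
print(tiltR(25).as_matrix().round(2))
rel([.3,-.26,.36],tiltR(0,-35))
rel([.50,.12,.28],tiltR(25,0),np.array([.3,-.26,.36]),tiltR(0,-35))
E
```

```text
[[ 0.91 -0.    0.42]
 [ 0.   -1.   -0.  ]
 [ 0.42  0.   -0.91]]
shift [-0.6956, -0.6757, -0.429] turn [-0.0, -0.0, -0.2035] | mm/50: 6.4 rot rows 4.3
shift [-0.1804, -1.42, 0.2667] turn [0.0424, 0.1345, -0.1913] | mm/50: 8.7 rot rows 5.0
```

Call:
{"name": "send_rows", "arguments": {
  "plan": [
    [[-0.2,-0.2,-0.43],[0,0,-0.07],-1],
    [[-0.5,-0.5,-0.43],[0,0,-0.14],-1],
    [[-0.7,-0.68,-0.43],[0,0,-0.2],-1],
    [[-0.7,-0.68,-0.43],[0,0,-0.2],-1],
    [[-0.7,-0.85,-0.43],[0,0,-0.25],-1],
    [[-0.7,-0.95,-0.43],[0,0,-0.3],-1],
    [[-0.7,-1,-0.43],[0,0,-0.35],-1],
    [[-0.7,-1,-0.43],[0,0,-0.4],-1],
    [[-0.7,-1,-0.43],[0,0,-0.4],-1],
    [[-0.7,-1,-0.43],[0,0,-0.4],-1]
  ]
}}

```text
time: 1.9
ee_pos: [0.393, -0.2269, 0.3603]
tcp_rot: [-180.0, -0.0, 0.6]
wrist_force: [-0.2, 0.1, 0.0]
opening: 0.0854
```

Run:
```python
from h import *
rel([.48,.12,.29],tiltR(25,0))
```

```text
shift [0.3023, -1.1531, 0.2343] turn [-0.0008, 0.1389, 0.0034] | mm/50: 7.3 rot rows 2.9
```

Call:
{"name": "send_rows", "arguments": {
  "plan": [
    [[0.1,-0.3,0.05],[0,0.04,0.003],-1],
    [[0.2,-0.7,0.15],[0,0.1,0.003],-1],
    [[0.3,-1,0.234],[0,0.139,0.003],-1],
    [[0.3,-1,0.234],[0,0.139,0.003],-1],
    [[0.3,-1,0.234],[0,0.139,0.003],-1],
    [[0.3,-1,0.234],[0,0.139,0.003],-1],
    [[0.3,-1,0.234],[0,0.139,0.003],-1],
    [[0.3,-1,0.234],[0,0.139,0.003],-1],
    [[0.3,-1,0.234],[0,0.139,0.003],-1]
  ]
}}

```text
time: 2.8
ee_pos: [0.4796, 0.072, 0.2898]
tcp_rot: [-179.9, -25.0, -0.3]
wrist_force: [0.8, -0.2, 0.2]
opening: 0.0856
```

Run:
```python
from h import *
c=get_calibration('wrist'); im=camera('wrist'); cv2.imwrite('pics/w1.png',im)
print((-np.array(c['R']).T@np.array(c['t'])).round(3), c['fx'],np.array(c['R']).round(2).tolist())
for l in ['jar_left','jar_right','rack','round_dish','square_tray']:
    z=.06 if 'jar' in l else 0
    for f in (place_of,recognise): print(l,[(round(r['p'],2),np.round(r['point']).tolist(),ray(c,r['point'],z).round(3).tolist()) for r in f(l,'wrist')[:4]])
```

```text
[0.42  0.147 0.42 ] 282.93438713118525 [[0.91, -0.0, 0.42], [-0.13, -0.96, 0.27], [0.4, -0.3, -0.87]]
jar_left [(0.87, [340.0, 101.0], [0.627, 0.16, 0.06])]
jar_left [(0.98, [343.0, 97.0], [0.631, 0.165, 0.06]), (0.49, [411.0, 1.0], [0.737, 0.293, 0.06])]
jar_right [(0.81, [340.0, 158.0], [0.628, 0.081, 0.06]), (0.58, [390.0, 126.0], [0.717, 0.124, 0.06])]
jar_right [(0.58, [231.0, 118.0], [0.478, 0.139, 0.06]), (0.56, [337.0, 158.0], [0.624, 0.081, 0.06])]
rack [(0.75, [315.0, 123.0], [0.617, 0.128, 0.0])]
rack [(0.56, [325.0, 122.0], [0.634, 0.13, -0.0])]
round_dish []
round_dish [(0.64, [240.0, 203.0], [0.489, 0.013, 0.0])]
square_tray [(0.74, [229.0, 123.0], [0.483, 0.131, 0.0]), (0.65, [239.0, 201.0], [0.488, 0.016, 0.0])]
square_tray [(0.58, [228.0, 116.0], [0.484, 0.141, 0.0])]
```

View pics/w1.png

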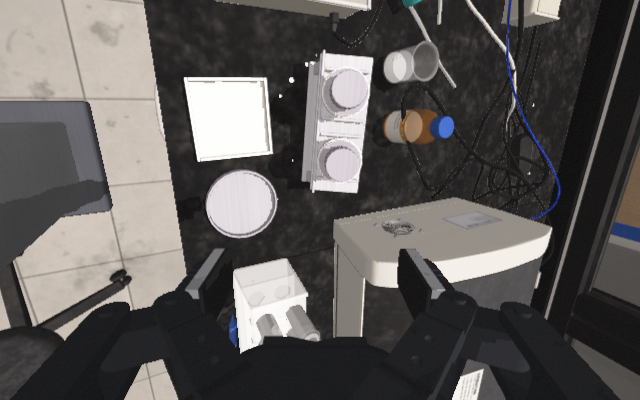

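The wrist view shows the left cap at about (348,90), the right cap at (342,162), the tray centred near (230,118) and the dish near (241,203). I'll zoom in on the caps.

Run:
```python
from h import *
im=cv2.imread('pics/w1.png')
c=get_calibration('wrist')
cr=cv2.resize(im[50:200,295:385],None,fx=4,fy=4,interpolation=cv2.INTER_CUBIC)
g=cv2.createCLAHE(3,(4,4)).apply(cr[:,:,1])
# candidate projections of cap rims
cv2.imwrite('pics/v4.png',cv2.cvtColor(g,cv2.COLOR_GRAY2BGR))
for q in [(184,78),(267,77),(273,155),(197,161)]: print(ray(c,q,.014).round(3))
print(ray(c,(241,203),.014).round(3))
for q in [(349,90),(342,161)]: print('cap',ray(c,q,.136).round(3))
```

```text
[0.434 0.186 0.014]
[0.538 0.192 0.014]
[0.541 0.085 0.014]
[0.436 0.084 0.014]
[0.489 0.017 0.014]
cap [0.594 0.169 0.136]
cap [0.588 0.091 0.136]
```

View pics/v4.png

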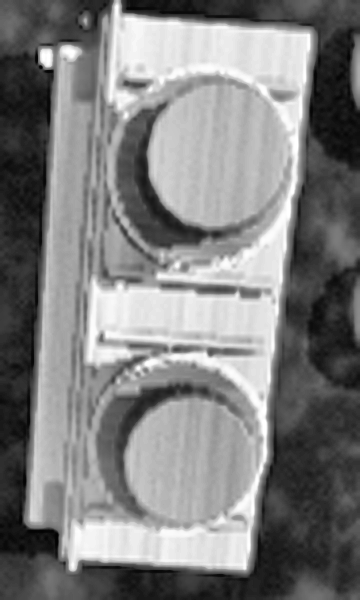

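Cap-top centres in the crop are (219,153) and (190,460), which is (349.7,88.3) and (342.5,165.0) in the full picture.

Run:
```python
from h import *
c=get_calibration('wrist')
L=ray(c,(349.6,88.1),.136);R=ray(c,(342.4,164.9),.136)
d=L-R;yaw=np.degrees(np.arctan2(-d[0],d[1]));print(L.round(4),R.round(4),'dist',np.linalg.norm(d),'yaw',yaw)
Rt=tiltR(25,yaw);ax=-Rt.apply([0,0,1])
for n,C in (('L',L),('R',R)):
    print(n,'underside',(C-.084*ax).round(4))
rel(L+.05*ax,Rt); rel(L-.028*ax,Rt)
```

```text
[0.5952 0.1709 0.136 ] [0.5885 0.0865 0.136 ] dist 0.08465435103412076 yaw -4.499930512863972
L underside [0.6305 0.1681 0.0599]
R underside [0.6239 0.0837 0.0599]
shift [0.1297, -0.3344, 0.4618] turn [-0.0108, -0.0001, 0.0215] | mm/50: 3.5 rot rows 0.5
shift [0.1293, -0.3257, 0.7216] turn [-0.0108, -0.0001, 0.0215] | mm/50: 4.8 rot rows 0.5
```

Call:
{"name": "send_rows", "arguments": {
  "force": 60,
  "plan": [
    [[0.13,-0.334,0.35],[-0.0108,0,0.0215],-1],
    [[0.13,-0.334,0.46],[-0.0108,0,0.0215],-1],
    [[0.13,-0.334,0.46],[-0.0108,0,0.0215],-1],
    [[0.13,-0.334,0.46],[-0.0108,0,0.0215],-1],
    [[0.13,-0.33,0.56],[-0.0108,0,0.0215],-1],
    [[0.13,-0.326,0.66],[-0.0108,0,0.0215],-1],
    [[0.13,-0.326,0.72],[-0.0108,0,0.0215],-1],
    [[0.13,-0.326,0.72],[-0.0108,0,0.0215],-1],
    [[0.13,-0.326,0.72],[-0.0108,0,0.0215],-1]
  ]
}}

```text
time: 4.25
ee_pos: [0.6067, 0.1703, 0.1113]
tcp_rot: [180.0, -25.0, -4.5]
wrist_force: [-0.3, 0.1, 0.6]
opening: 0.0852
```

Run:
```python
from h import *
c=get_calibration('wrist'); im=camera('wrist'); cv2.imwrite('pics/w2.png',im)
o=sensors.get_obs();print(o['ee_pos'],o['tcp_rot'],o['wrist_force'])
```

```text
[0.60705281 0.17054673 0.11234256] [-179.97612023  -25.07984192   -4.4824782 ] [-0.18682324  0.54814463 -0.74045932]
```

View pics/w2.png

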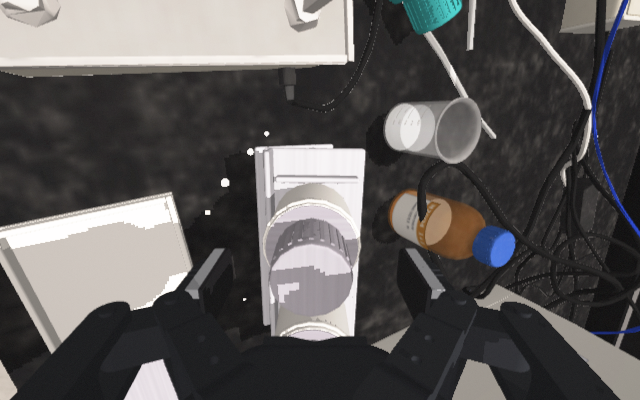

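The cap at (312,278) sits centred between the pads at (215,275) and (420,275), so I'm closing.

Call:
{"name": "send_rows", "arguments": {
  "force": 60,
  "plan": [
    [[0,0,0],[0,0,0],1],
    [[0,0,0],[0,0,0],1],
    [[0,0,0],[0,0,0],1],
    [[0,0,0],[0,0,0],1],
    [[0,0,0],[0,0,0],1],
    [[0,0,0],[0,0,0],1],
    [[0,0,0],[0,0,0],1],
    [[0,0,0],[0,0,0],1]
  ]
}}

```text
time: 5.1
ee_pos: [0.6065, 0.1707, 0.1119]
tcp_rot: [-180.0, -25.0, -4.5]
wrist_force: [-6.4, -0.7, 5.7]
opening: 0.0383
```

Run:
```python
from h import *
o=sensors.get_obs()
p=np.array([.6063,.1704,.1106]);R0=tiltR(25,-4.5)
# lift along axis 80mm, then to upright hold pose
rel([.47,.165,.258],tiltR(0,-4.5),p,R0)
rel(p-.08*R0.apply([0,0,1]),R0,p,R0)
```

```text
shift [-0.2016, 0.0536, -0.6361] turn [0.0, -0.1389, -0.0] | mm/50: 4.0 rot rows 2.9
shift [-0.0, -0.0, -0.2667] turn [0.0, 0.0, 0.0] | mm/50: 1.6 rot rows 0.0
```

Call:
{"name": "send_rows", "arguments": {
  "plan": [
    [[0,0,-0.05],[0,0,0],1],
    [[0,0,-0.12],[0,0,0],1],
    [[0,0,-0.22],[0,0,0],1],
    [[0,0,-0.32],[0,0,0],1],
    [[-0.07,0.02,-0.42],[0,-0.04,0],1],
    [[-0.14,0.04,-0.53],[0,-0.08,0],1],
    [[-0.2,0.053,-0.636],[0,-0.12,0],1],
    [[-0.2,0.053,-0.636],[0,-0.139,0],1],
    [[-0.2,0.053,-0.636],[0,-0.139,0],1],
    [[-0.2,0.053,-0.636],[0,-0.139,0],1]
  ]
}}

```text
time: 6.1
ee_pos: [0.4712, 0.165, 0.2577]
tcp_rot: [179.9, -0.0, -4.5]
wrist_force: [-0.5, 0.4, -3.7]
opening: 0.0382
```

Run:
```python
from h import *
c=get_calibration('scene'); im=camera('scene'); cv2.imwrite('pics/s2.png',cv2.resize(im[90:290,150:430],None,fx=2,fy=2))
o=sensors.get_obs();print(o['ee_pos'],o['tcp_rot'],o['wrist_force'],o['torque'],o['joint_efforts'])
```

```text
[0.4709108  0.16497195 0.2577719 ] [ 1.79953534e+02 -2.30916775e-02 -4.47486960e+00] [ 0.59716595 -0.13782469 -4.64847336] [0.01458048 0.01406899 0.00482162] [-2.31679520e-01 -4.54815674e+01  4.83786213e+01  2.25672807e-02
  1.87447709e-03 -5.19993846e-03]
```

View pics/s2.png

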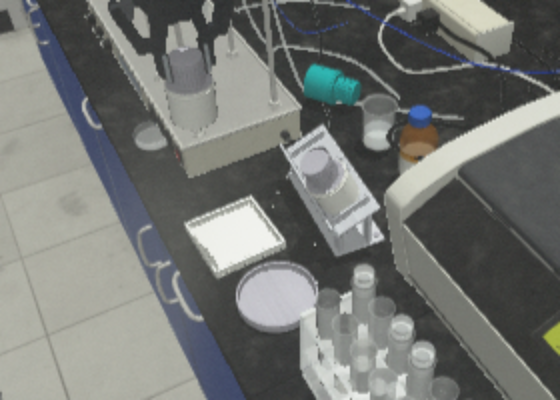

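The jar is held upright clear of the scene. Now rocking it.

Call:
{"name": "send_rows", "arguments": {
  "plan": [
    [[0,0,0],[0,0.205,0],1],
    [[0,0,0],[0,0.205,0],1],
    [[0,0,0],[0,0.205,0],1],
    [[0,0,0],[0,0.205,0],1],
    [[0,0,0],[0,0.205,0],1]
  ]
}}

```text
time: 6.65
ee_pos: [0.4684, 0.1646, 0.2562]
tcp_rot: [180.0, -37.2, -4.4]
wrist_force: [-0.3, -0.4, -4.0]
opening: 0.0384
```

Call:
{"name": "send_rows", "arguments": {
  "plan": [
    [[0,0,0],[0,-0.205,0],1],
    [[0,0,0],[0,-0.205,0],1],
    [[0,0,0],[0,-0.205,0],1],
    [[0,0,0],[0,-0.205,0],1],
    [[0,0,0],[0,-0.205,0],1],
    [[0,0,0],[0,-0.205,0],1]
  ]
}}

```text
time: 7.25
ee_pos: [0.4717, 0.1648, 0.2567]
tcp_rot: [179.9, 0.2, -4.5]
wrist_force: [-0.5, -0.2, -3.6]
opening: 0.0384
```

Call:
{"name": "send_rows", "arguments": {
  "plan": [
    [[0,0,0],[0,0.205,0],1],
    [[0,0,0],[0,0.205,0],1],
    [[0,0,0],[0,0.205,0],1],
    [[0,0,0],[0,0.205,0],1],
    [[0,0,0],[0,0.205,0],1]
  ]
}}

```text
time: 7.75
ee_pos: [0.4681, 0.1646, 0.2571]
tcp_rot: [-179.9, -37.3, -4.4]
wrist_force: [-1.0, -0.8, -3.1]
opening: 0.0385
```

Call:
{"name": "send_rows", "arguments": {
  "plan": [
    [[0,0,0],[0,-0.205,0],1],
    [[0,0,0],[0,-0.205,0],1],
    [[0,0,0],[0,-0.205,0],1],
    [[0,0,0],[0,-0.205,0],1],
    [[0,0,0],[0,-0.205,0],1],
    [[0,0,0],[0,-0.205,0],1]
  ]
}}

```text
time: 8.35
ee_pos: [0.4713, 0.1649, 0.2575]
tcp_rot: [179.9, 0.0, -4.5]
wrist_force: [-0.3, 0.4, -2.9]
opening: 0.0382
```

Run:
```python
from h import *
F=[];T=[]
for i in range(12):
    camera('wrist'); o=sensors.get_obs();F.append(o['wrist_force']);T.append(o['torque'])
print(np.mean(F,0),np.std(F,0),np.mean(T,0),o['ee_pos'],o['tcp_rot'],o['opening'],o['time'])
```

```text
[-0.20786377 -0.0535973  -3.14666751] [0.55924582 0.60401284 0.584713  ] [-0.00369416 -0.00174865 -0.01632344] [0.47085304 0.16513132 0.25875816] [-1.79997501e+02 -2.70983110e-02 -4.46608372e+00] 0.03866796470677601 8.95
```

Run:
```python
from h import *
p=np.array([.4709,.165,.2578]);R=tiltR(0,-4.5)
rel([.488,.018,.2],R,p,R)
rel([.488,.018,.067],R,p,R)
```

```text
shift [0.0953, 0.484, 0.1927] turn [0.0, 0.0, 0.0] | mm/50: 3.2 rot rows 0.0
shift [0.0953, 0.484, 0.636] turn [0.0, 0.0, 0.0] | mm/50: 4.8 rot rows 0.0
```

Call:
{"name": "send_rows", "arguments": {
  "plan": [
    [[0.03,0.12,0.03],[0,0,0],1],
    [[0.06,0.24,0.06],[0,0,0],1],
    [[0.08,0.36,0.12],[0,0,0],1],
    [[0.095,0.45,0.2],[0,0,0],1],
    [[0.095,0.484,0.3],[0,0,0],1],
    [[0.095,0.484,0.42],[0,0,0],1],
    [[0.095,0.484,0.52],[0,0,0],1],
    [[0.095,0.484,0.6],[0,0,0],1],
    [[0.095,0.484,0.636],[0,0,0],1],
    [[0.095,0.484,0.636],[0,0,0],1]
  ]
}}

```text
time: 9.95
ee_pos: [0.4872, 0.018, 0.0666]
tcp_rot: [180.0, 0.1, -4.5]
wrist_force: [-0.5, -0.4, -2.6]
opening: 0.0382
```

Call:
{"name": "send_rows", "arguments": {
  "plan": [
    [[0,0,0.006],[0,0,0],1],
    [[0,0,0.012],[0,0,0],1],
    [[0,0,0.015],[0,0,0],1],
    [[0,0,0.017],[0,0,0],1],
    [[0,0,0.017],[0,0,0],1]
  ]
}}

```text
time: 10.45
ee_pos: [0.4882, 0.0181, 0.063]
tcp_rot: [180.0, -0.0, -4.5]
wrist_force: [0.1, 0.1, -3.9]
opening: 0.0383
```

Run:
```python
from h import *
im=camera('scene'); cv2.imwrite('pics/s3.png',cv2.resize(im[120:270,200:400],None,fx=3,fy=3))
F=[]
for i in range(4):
    F.append(sensors.get_obs()['wrist_force']); camera('wrist')
print(np.mean(F,0))
```

```text
[ 0.06913523  0.12827476 -3.41422903]
```

View pics/s3.png

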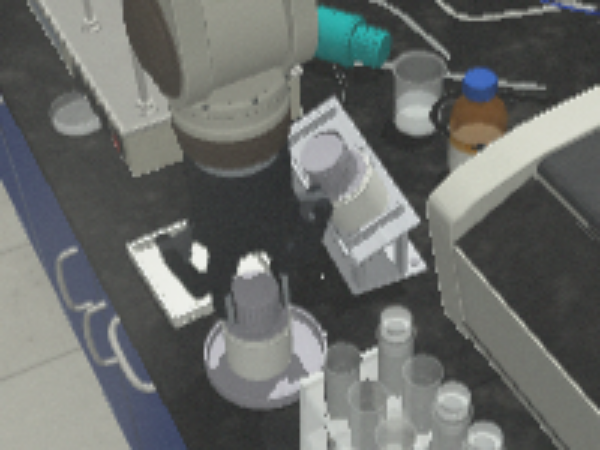

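The jar is upright inside the dish, roughly centred, but it still carries its full weight (-3.4 N). I'll lower it slowly until it touches.

Call:
{"name": "send_rows", "arguments": {
  "plan": [
    [[0,0,0.002],[0,0,0],1],
    [[0,0,0.004],[0,0,0],1],
    [[0,0,0.005],[0,0,0],1],
    [[0,0,0.005],[0,0,0],1]
  ]
}}

```text
time: 11.1
ee_pos: [0.488, 0.0181, 0.0611]
tcp_rot: [180.0, 0.0, -4.5]
wrist_force: [-0.6, 1.4, -3.2]
opening: 0.0381
```

Call:
{"name": "send_rows", "arguments": {
  "plan": [
    [[0,0,0.002],[0,0,0],1],
    [[0,0,0.004],[0,0,0],1],
    [[0,0,0.004],[0,0,0],1]
  ]
}}

```text
time: 11.4
ee_pos: [0.4881, 0.0181, 0.0609]
tcp_rot: [180.0, -0.0, -4.5]
wrist_force: [-3.9, -0.6, 6.1]
opening: 0.0382
```

Contact at +6 N. Releasing and rising.

Call:
{"name": "send_rows", "arguments": {
  "plan": [
    [[0,0,0],[0,0,0],-1],
    [[0,0,0],[0,0,0],-1],
    [[0,0,0],[0,0,0],-1],
    [[0,0,0],[0,0,0],-1],
    [[0,0,0],[0,0,0],-1],
    [[0,0,0],[0,0,0],-1],
    [[0,0,-0.08],[0,0,0],-1],
    [[0,0,-0.2],[0,0,0],-1],
    [[0,0,-0.35],[0,0,0],-1],
    [[0,0,-0.5],[0,0,0],-1]
  ]
}}

```text
time: 12.4
ee_pos: [0.4876, 0.0181, 0.2114]
tcp_rot: [180.0, 0.0, -4.5]
wrist_force: [0.9, 0.3, 0.2]
opening: 0.0856
```

Run:
```python
from h import *
yaw=-4.5;Rt=tiltR(25,yaw);ax=-Rt.apply([0,0,1]);C=np.array([.5885,.0865,.136])
p=np.array([.488,.018,.2105]);R0=tiltR(0,-4.5)
print(sensors.get_obs()['ee_pos'])
rel(C+.06*ax,Rt,p,R0); rel(C-.028*ax,Rt,p,R0)
p2=C-.028*ax;rel([.47,.1,.258],R0,p2,Rt)
```

```text
[0.48763213 0.01807832 0.21139244]
shift [0.2315, -0.2539, 0.0671] turn [0.0, 0.1389, 0.0] | mm/50: 2.1 rot rows 2.9
shift [0.3555, -0.2539, 0.3329] turn [0.0, 0.1389, 0.0] | mm/50: 3.3 rot rows 2.9
shift [-0.1882, -0.0139, -0.6298] turn [0.0, -0.1389, -0.0] | mm/50: 3.9 rot rows 2.9
```

Run:
```python
from h import *
im=cv2.imread('pics/w1.png')
# w1 camera pose: rebuild from logged numbers via current wrist calibration relative to TCP
c=get_calibration('wrist');o=sensors.get_obs()
Rc=np.array(c['R']).T;pc=-Rc@np.array(c['t']);Rt=Ro.from_euler('xyz',o['tcp_rot'],degrees=True).as_matrix()
Rtc=Rt.T@Rc;ptc=Rt.T@(pc-o['ee_pos'])
R1=Ro.from_euler('xyz',[-179.9,-25,-.3],degrees=True).as_matrix();p1=np.array([.4796,.072,.2898])
c1=dict(c);c1['R']=(R1@Rtc).T;c1['t']=-(c1['R']@(p1+R1@ptc))
s=get_calibration('scene')
for z in (0,.05,.1,.15,.2,.25): print(z,ray(c1,(335,222),z).round(3),ray(c1,(365,265),z).round(3),ray(s,(344,190),z).round(3),ray(s,(350,198),z).round(3))
```

```text
0 [ 0.655 -0.048  0.   ] [ 0.727 -0.154  0.   ] [ 0.708  0.092 -0.   ] [0.706 0.057 0.   ]
0.05 [ 0.627 -0.024  0.05 ] [ 0.69  -0.118  0.05 ] [0.68 0.05 0.05] [0.677 0.017 0.05 ]
0.1 [ 0.599 -0.001  0.1  ] [ 0.654 -0.083  0.1  ] [0.651 0.008 0.1  ] [ 0.649 -0.023  0.1  ]
0.15 [0.571 0.022 0.15 ] [ 0.617 -0.047  0.15 ] [ 0.623 -0.034  0.15 ] [ 0.621 -0.062  0.15 ]
0.2 [0.543 0.045 0.2  ] [ 0.581 -0.011  0.2  ] [ 0.594 -0.076  0.2  ] [ 0.593 -0.102  0.2  ]
0.25 [0.515 0.068 0.25 ] [0.544 0.025 0.25 ] [ 0.566 -0.118  0.25 ] [ 0.564 -0.142  0.25 ]
```

Call:
{"name": "send_rows", "arguments": {
  "plan": [
    [[0,-0.12,-0.05],[0,0.03,0],-1],
    [[0.08,-0.254,-0.05],[0,0.07,0],-1],
    [[0.18,-0.254,0],[0,0.11,0],-1],
    [[0.23,-0.254,0.067],[0,0.139,0],-1],
    [[0.23,-0.254,0.067],[0,0.139,0],-1],
    [[0.27,-0.254,0.15],[0,0.139,0],-1],
    [[0.31,-0.254,0.24],[0,0.139,0],-1],
    [[0.34,-0.254,0.3],[0,0.139,0],-1],
    [[0.3555,-0.254,0.333],[0,0.139,0],-1],
    [[0.3555,-0.254,0.333],[0,0.139,0],-1]
  ]
}}

```text
time: 13.4
ee_pos: [0.6003, 0.0854, 0.1096]
tcp_rot: [180.0, -24.9, -4.5]
wrist_force: [-0.8, 0.5, 0.2]
opening: 0.0853
```

Call:
{"name": "send_rows", "arguments": {
  "force": 60,
  "plan": [
    [[0,0,0],[0,0,0],-1],
    [[0,0,0],[0,0,0],1],
    [[0,0,0],[0,0,0],1],
    [[0,0,0],[0,0,0],1],
    [[0,0,0],[0,0,0],1],
    [[0,0,0],[0,0,0],1],
    [[0,0,0],[0,0,0],1],
    [[0,0,0],[0,0,0],1],
    [[0,0,0],[0,0,0],1]
  ]
}}

```text
time: 14.3
ee_pos: [0.6002, 0.0859, 0.1109]
tcp_rot: [-180.0, -25.0, -4.5]
wrist_force: [-4.9, 0.5, 4.9]
opening: 0.0381
```

Call:
{"name": "send_rows", "arguments": {
  "plan": [
    [[0,0,-0.05],[0,0,0],1],
    [[0,0,-0.12],[0,0,0],1],
    [[0,0,-0.22],[0,0,0],1],
    [[0,0,-0.32],[0,0,0],1],
    [[-0.07,-0.04,-0.42],[0,-0.04,0],1],
    [[-0.14,-0.08,-0.53],[0,-0.08,0],1],
    [[-0.19,-0.114,-0.63],[0,-0.12,0],1],
    [[-0.19,-0.114,-0.63],[0,-0.139,0],1],
    [[-0.19,-0.114,-0.63],[0,-0.139,0],1],
    [[-0.19,-0.114,-0.63],[0,-0.139,0],1]
  ]
}}

```text
time: 15.3
ee_pos: [0.4721, 0.13, 0.2564]
tcp_rot: [180.0, -0.0, -4.5]
wrist_force: [-0.8, 0.3, -0.9]
opening: 0.0384
```

Call:
{"name": "send_rows", "arguments": {
  "plan": [
    [[0,0,0],[0,0.205,0],1],
    [[0,0,0],[0,0.205,0],1],
    [[0,0,0],[0,0.205,0],1],
    [[0,0,0],[0,0.205,0],1],
    [[0,0,0],[0,0.205,0],1]
  ]
}}

```text
time: 15.8
ee_pos: [0.4695, 0.1294, 0.2552]
tcp_rot: [-180.0, -37.2, -4.5]
wrist_force: [-0.3, -0.5, -0.9]
opening: 0.0383
```

Call:
{"name": "send_rows", "arguments": {
  "plan": [
    [[0,0,0],[0,-0.205,0],1],
    [[0,0,0],[0,-0.205,0],1],
    [[0,0,0],[0,-0.205,0],1],
    [[0,0,0],[0,-0.205,0],1],
    [[0,0,0],[0,-0.205,0],1],
    [[0,0,0],[0,-0.205,0],1]
  ]
}}

```text
time: 16.4
ee_pos: [0.4725, 0.1295, 0.2554]
tcp_rot: [179.9, 0.2, -4.6]
wrist_force: [-0.3, -0.5, -1.6]
opening: 0.0383
```

Call:
{"name": "send_rows", "arguments": {
  "plan": [
    [[0,0,0],[0,0.205,0],1],
    [[0,0,0],[0,0.205,0],1],
    [[0,0,0],[0,0.205,0],1],
    [[0,0,0],[0,0.205,0],1],
    [[0,0,0],[0,0.205,0],1]
  ]
}}

```text
time: 16.9
ee_pos: [0.4692, 0.1296, 0.2561]
tcp_rot: [-179.9, -37.4, -4.5]
wrist_force: [0.0, -0.2, -2.0]
opening: 0.0381
```

Call:
{"name": "send_rows", "arguments": {
  "plan": [
    [[0,0,0],[0,-0.205,0],1],
    [[0,0,0],[0,-0.205,0],1],
    [[0,0,0],[0,-0.205,0],1],
    [[0,0,0],[0,-0.205,0],1],
    [[0,0,0],[0,-0.205,0],1],
    [[0,0,0],[0,-0.205,0],1]
  ]
}}

```text
time: 17.5
ee_pos: [0.4722, 0.1298, 0.2563]
tcp_rot: [179.9, 0.0, -4.5]
wrist_force: [-1.3, 0.2, -1.8]
opening: 0.0386
```

Run:
```python
from h import *
F=[]
for i in range(12):
    im=camera('scene'); o=sensors.get_obs();F.append(o['wrist_force'])
cv2.imwrite('pics/s4.png',cv2.resize(im[90:290,150:430],None,fx=2,fy=2))
print(np.mean(F,0),np.std(F,0),o['ee_pos'],o['tcp_rot'],o['opening'],o['time'])
rel([.487,.137,.068],tiltR(0,-4.5))
```

```text
[ 0.13531322  0.2325878  -1.50447182] [0.34917393 0.41257972 0.41194346] [0.47169377 0.13013323 0.25744713] [ 1.79998458e+02 -3.24984111e-02 -4.46656143e+00] 0.038652138932225556 18.1
shift [0.0487, -0.0268, 0.6315] turn [0.0, -0.0002, 0.0002] | mm/50: 3.8 rot rows 0.0
```

View pics/s4.png

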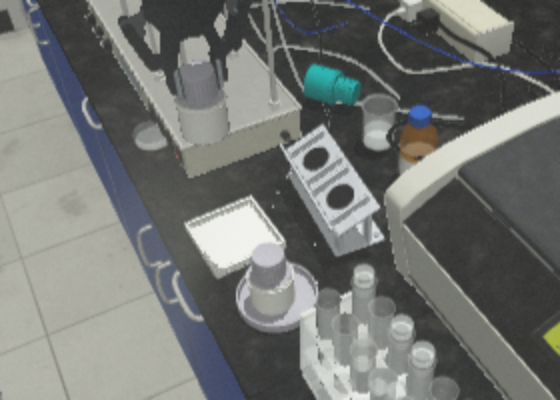

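The left jar stands upright in the dish. The right jar weighs 1.5 N against 3.15 N for the left, so the right is the empty one and goes in the tray.

Call:
{"name": "send_rows", "arguments": {
  "plan": [
    [[0.02,-0.01,0.08],[0,0,0],1],
    [[0.035,-0.02,0.2],[0,0,0],1],
    [[0.05,-0.027,0.33],[0,0,0],1],
    [[0.05,-0.027,0.45],[0,0,0],1],
    [[0.05,-0.027,0.55],[0,0,0],1],
    [[0.05,-0.027,0.61],[0,0,0],1],
    [[0.05,-0.027,0.632],[0,0,0],1],
    [[0.05,-0.027,0.64],[0,0,0],1],
    [[0.05,-0.027,0.646],[0,0,0],1],
    [[0.05,-0.027,0.646],[0,0,0],1]
  ]
}}

```text
time: 19.1
ee_pos: [0.4879, 0.1371, 0.0644]
tcp_rot: [-180.0, -0.1, -4.5]
wrist_force: [0.5, -0.0, -1.6]
opening: 0.0381
```

Call:
{"name": "send_rows", "arguments": {
  "plan": [
    [[0,0,0.002],[0,0,0],1],
    [[0,0,0.004],[0,0,0],1],
    [[0,0,0.005],[0,0,0],1],
    [[0,0,0.005],[0,0,0],1]
  ]
}}

```text
time: 19.5
ee_pos: [0.4874, 0.137, 0.062]
tcp_rot: [180.0, 0.0, -4.5]
wrist_force: [0.2, -0.7, -2.1]
opening: 0.0387
```

Call:
{"name": "send_rows", "arguments": {
  "plan": [
    [[0,0,0.002],[0,0,0],1],
    [[0,0,0.004],[0,0,0],1],
    [[0,0,0.004],[0,0,0],1]
  ]
}}

```text
time: 19.8
ee_pos: [0.4873, 0.137, 0.0606]
tcp_rot: [180.0, 0.0, -4.5]
wrist_force: [-0.7, -0.2, -0.0]
opening: 0.0384
```

Near contact (0 N). One small step further to make sure.

Call:
{"name": "send_rows", "arguments": {
  "plan": [
    [[0,0,0.001],[0,0,0],1],
    [[0,0,0.002],[0,0,0],1],
    [[0,0,0.002],[0,0,0],1]
  ]
}}

```text
time: 20.1
ee_pos: [0.4874, 0.137, 0.0601]
tcp_rot: [180.0, 0.0, -4.5]
wrist_force: [-1.2, -0.2, -1.3]
opening: 0.0386
```

Call:
{"name": "send_rows", "arguments": {
  "plan": [
    [[0,0,0],[0,0,0],-1],
    [[0,0,0],[0,0,0],-1],
    [[0,0,0],[0,0,0],-1],
    [[0,0,0],[0,0,0],-1],
    [[0,0,0],[0,0,0],-1],
    [[0,0,0],[0,0,0],-1],
    [[0,0,-0.08],[0,0,0],-1],
    [[0,0,-0.2],[0,0,0],-1],
    [[0,0,-0.35],[0,0,0],-1],
    [[0,0,-0.55],[0,0,0],-1]
  ]
}}

```text
time: 21.1
ee_pos: [0.4868, 0.1368, 0.2161]
tcp_rot: [180.0, 0.1, -4.5]
wrist_force: [2.0, 0.2, 0.6]
opening: 0.0855
```

Call:
{"name": "send_rows", "arguments": {
  "plan": [
    [[0,0,-0.1],[0,0,0],-1],
    [[-0.1,0,-0.25],[0,0,0],-1],
    [[-0.2,0,-0.4],[0,0,0],-1],
    [[-0.3,0,-0.4],[0,0,0],-1],
    [[-0.3,0,-0.4],[0,0,0],-1],
    [[-0.3,0,-0.4],[0,0,0],-1]
  ]
}}

```text
time: 21.7
ee_pos: [0.3976, 0.1442, 0.3356]
tcp_rot: [-180.0, -0.1, -4.4]
wrist_force: [0.3, 0.4, -0.6]
opening: 0.0857
```

Run:
```python
from h import *
a=camera('scene')[120:270,200:400]; b=camera('top')[120:280,190:430]
cv2.imwrite('pics/s5.png',np.vstack([cv2.resize(a,(480,360)),cv2.resize(b,(480,240))]))
print(sensors.get_obs()['ee_pos'])
```

```text
[0.39812081 0.14402797 0.33435649]
```

View pics/s5.png

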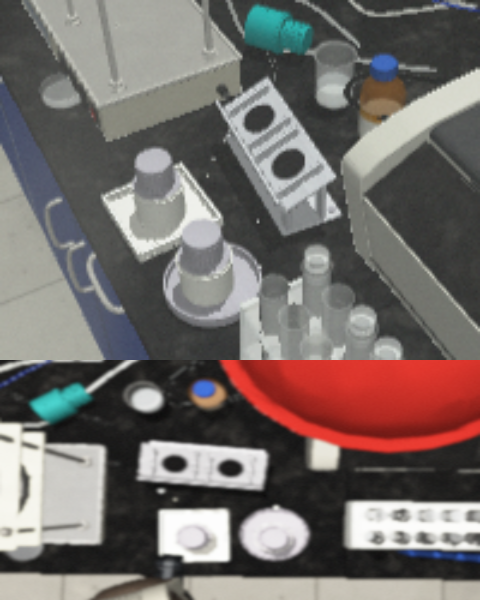

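Both jars stand upright, the left in the dish and the right in the tray. The rack is empty, the bystanders are undisturbed and the gripper is clear.

```bash
python3 -c "
from h import *
print(bot.job_done())"
```

```text
the job is handed in; nothing more can be done
None
```

The job is handed in: the left jar still holds the ball and stands upright in the round dish, and the emptied right jar stands upright in the square tray.

- **Rocking:** I lifted each jar by its cap, held it upright about 20 cm above the worktop, rocked it to about 37° and back twice, left jar first. After rocking, the left jar weighed about 3.15 N (0.32 kg) and the right about 1.5 N (0.15 kg). I told them apart by weight only; I did not separately detect a rattle.
- **Order:** I put the left jar in the dish straight after its test, before lifting the right jar, instead of returning it to the rack.
- **Last checks:** The final scene and top pictures show both jars upright within their rims, the rack empty, and the beaker, bottle and turquoise look-alike in place. The final picture does not cover the pen, but the arm did not go near it after the opening high pass.
- **Contact on placing:** The right jar's force reading at touchdown was ambiguous (between about 0 and -1.3 N), so it may have settled by under a millimetre when released.
- **Time:** The job took about 22 s.

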